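Clamp a glued badge in the badge press

TASK

The badge in the cup of the bench press has a freshly glued back. Crank the small handwheel until the cup is centred under the ram (the two index blades stand in line), leaving the lever up meanwhile; then bring the ball-ended lever down until its rod is level, no further, because that would crush the badge, and finish while still holding the lever level against its spring. Leave the bottle, the plaque and the card case alone.

Things in the scene. Friction and masses are not known exactly. Their poses are not given: they have to be found in the camera images.
- press: Grey bench press, fixed; its place and yaw differ from start to start. Origin under the centre of its 200 x 340 x 30 mm bed, z up. In its frame: handwheel axis at x 0, y -135 mm; cup travels along +y at x 0; column (x -98 to -48, to z 128) and head (x -98 to 27, z 125 to 170 mm) at y 28 to 92; ram axis at x 0, y 60; lever hinge axis parallel to x through y 60, z 185 mm; the lever reaches out to +y at x 0.
- wheel_center (a point): Centre of the aluminium handwheel, half-way up: a solid disc 58 mm across, 24 mm high (press z 74 to 98 mm) on an upright axis, free all round and above; a 50 x 50 mm gearbox stands under it up to z 55 mm. A black line on top turns with it.
- wheel (a joint): Handwheel angle in rad, growing CLOCKWISE seen from above. Each rad moves the cup 10 mm along the press's +y. Stops at -0.3 and 6.2; starts 0 to 1.8; the cup is under the ram at 4.6. Stays where it is left; friction about 0.12 N m.
- cup_center (a point): Middle of the round badge (white, 37 mm) in the aluminium cup (48 mm across) on the steel carriage. A 5 mm wide brass index blade sticks out of the carriage to the press's +x side, in line with the cup's middle.
- press_index (a point): Top of the fixed brass index blade (5 mm wide, along press x) on the bed's +x edge; it has the same press y as the ram: the carriage's blade in line with it means cup under ram.
- ram_face (a point): Centre of the underside of the steel ram (33 mm across) that hangs from the head. The lever lowers it by 40 mm per rad; with the lever level it rests about on the badge.
- lever_ball (a point): Centre of the steel ball on the end of the lever's steel rod (12 mm thick). Ball 32 mm across, 150 mm from the hinge. It starts 65 mm above the hinge's height and is at the hinge's height (185 mm above the table) when the rod is level. It can be pressed from above or pinched along press x.
- lever (a joint): Lever angle in rad: 0 up at its rest (rod 0.45 rad above level), growing as the ball goes down; 0.45 = level; stop at 0.70. A spring pushes it up: at the ball about 3 N at rest, 7 N when level. It springs back up if let go.
- water: Bystander: closed water bottle, 62 mm across, 190 mm high; origin under its centre.
- plaque: Bystander: metal award plate, 170 mm high, on a dark wooden foot 60 x 110 x 30 mm; origin under the foot's centre.
- cards: Bystander: black card case 70 x 95 x 30 mm; origin under its centre.

How it is judged (in metres and radians):
On the way, in this order (a step that is already met when the one before it is completed fails the run):
1. the cup is centred under the ram, the lever still up (horizontal distance between cup_center and ram_face below 0.004 m and value of joint lever below 0.12 rad), for 0.2 s.
2. the lever is brought down to level (horizontal distance between cup_center and ram_face below 0.004 m and value of joint lever between 0.37 and 0.53 rad), for 0.2 s.
At the end, for the whole second after the job is handed in: The cup is within 4 mm of the ram's axis, the lever's rod is within 0.08 rad of level and still, held there by the fingers (more than 2 N on the lever), and the bottle, plaque and card case stand within 20 mm of where they were (all of step 2 and velocity of joint lever between -0.1 and 0.1 rad/s and contact force between the fingers and lever above 2 N and distance of each of water, plaque, cards from where it was at the start of the episode below 0.02 m and angle between each of water, plaque, cards's own z axis and vertical below 0.15 rad); the arm keeps its last pose, push and grip.
It fails at once if the lever is pushed well past level and the badge crushed (value of joint lever above 0.62 rad).
It fails at once if the lever is lowered while the cup is not under the ram (value of joint lever above 0.2 rad and horizontal distance between cup_center and ram_face above 0.007 m).
It fails at once if the bottle is disturbed (distance of water from where it was at the start of the episode above 0.03 m or angle between water's own z axis and vertical above 0.35 rad).
It fails at once if the plaque is disturbed (distance of plaque from where it was at the start of the episode above 0.03 m or angle between plaque's own z axis and vertical above 0.35 rad).
It fails at once if the card case is disturbed (distance of cards from where it was at the start of the episode above 0.03 m or angle between cards's own z axis and vertical above 0.35 rad).
It also fails if it takes over 64 s, if anything falls off the work surface, if the arm or the gripper's body presses on something with over 40 N, if the wrist force passes 120 N, or if a joint passes its speed limit or range.

ROBOT

A 6-joint arm with a two-finger parallel gripper is mounted at the origin on the work surface. World frame = base frame: x ahead of the robot, y to its left, z up, the work surface at z = 0. Lengths are in mm, angles in rad, forces in N, time in s.
With the tool pointing down it reaches from about 350 to 850 mm from the base axis. Payload 8.1 kg.
Tool frame: the origin (TCP) lies at the very end of the fingers, on their centre line; the grasp point (between the pads) lies 19 mm behind it; z points along the fingers, y is the line along which they close (so a half turn about z gives the same grasp; the last joint's range is limited). The gripper opens to 85 mm and grips with 20 to 120 N. Pads are 22 mm wide; open, the fingers measure 114 mm over their backs; the gripper's body (76 mm by 85 mm) begins 54 mm behind the grasp point. The pads swing forward as they close: fully open they stand 13 mm farther back than shut.
Start: joints at [-1.254, 0.13, 1.488, -0, 1.523, -0.085], TCP at [234.665, -552.211, 194.492] pointing down, gripper open.
Joint ranges: [-2.96, 2.96], [-0.89, 2.26], [0.02, 2.5], [-1.34, 4.48], [0, 2.73], [-2.66, 2.66]. Speed limits (rad/s): [2.39, 2.39, 2.79, 3.14, 3.14, 3.14].

INTERFACE

Orientations are given as a unit quaternion [w, x, y, z].
In Python, from plant import arm gives the robot as it stands.
- The arm moves only by the tool servo_tool, never from a script. Its argument "targets" is a list that holds one entry, the list of rows, each a list of 4 numbers: the shift along the tool's x, y, z in m, then the turn about the tool's z in degrees. In form: [[[dx, dy, dz, turn], ...]]. A call has 1 to 10 rows; each row shifts and turns the commanded pose from where the row before left it, along the tool's axes as they then stand; what a row does not reach is not made up. A row lasts 1/10 s, in which the tool goes at most 50 mm and 8.59 degrees, less where a joint would pass 70% of its speed; a pose out of reach is approached as far as the arm can. A call with a gripper value outside its range is refused whole. "jaw" is the finger opening in m, from 0 to 0.0854, set as the call begins (left out, the last holds). The fingers move at their own pace and stop on an object; "force" is the grip in N (left out, the last holds). Time passes only in rows, so rows that do not move let the fingers close. It gives the time, the measured TCP pose, the force, the opening and the grip force at its end, in the units of the state.
- arm.state(): the state, without advancing time (a new reading comes with each control period).
- arm.grab_frame(name): name is "side" or "top"; returns a dict with "frame" (400x640x3 uint8, red, green, blue), "range_z" (400x640 float32, mm along the optical axis (not along the pixel's ray), 0 where there is no reading), "fx", "fy", "cx", "cy" (pixels), "R" (3x3) and "t" (3): a world point X has camera coordinates R X + t. Camera axes: x right, y down, z forward; pixel columns grow to the right and rows downward; lengths in mm; the calibration is good to about 2 mm. A picture is of the moment at which its call begins.
- arm.job_done(): hands the job in; it is judged then, once.
The state is a dict: "time": time; "joint_pos": joint angles; "joint_velocities": joint speeds; "joint_torque": joint torques, N m; "tool_pos": TCP position; "eef_rot": TCP orientation; "ft_force": force on the tool from outside, world axes, zero at the start; "moment": the same for the moment, N m; "opening": opening from 0.0 (shut) to 1.0 (fully open); "grip_force": force on a finger pad.
Only numpy, scipy, OpenCV 4.12 (cv2) and the standard library are available. Lean on these libraries where they do the work, as an engineer would, in place of code of your own. Each camera call takes 0.05 s, during which the arm holds its last target. There are 200 camera calls.

## Working session

There is one attempt and no reset: what is moved stays moved. The work goes in short steps, Python scripts to look and compute and a tool call to move; the robot and the scene stay as the last step left them, time stands still between calls to the robot, and variables do not carry over. Pictures are saved under pics/ and viewed, at most 10 in all, crops included, and the job is handed in when it is done.

Besides the shell and the picture viewer there is one more tool, called after "Request:" by a JSON object that holds its "op" and its "data", one argument or row to a line. servo_tool: Moves the arm, as the interface text tells. Its arguments: {"type":"object","properties":{"targets":{"type":"array","items":{"type":"array","items":{"type":"array","items":{"type":"number"}}}},"jaw":{"type":"number"},"force":{"type":"number"}},"required":["targets"]}

```bash
mkdir -p pics; cat > h.py <<'E'
import numpy as np, cv2
from plant import arm
def grab(n,save=None):
    f=arm.grab_frame(n); f['R']=np.array(f['R']); f['t']=np.array(f['t'])
    if save: cv2.imwrite('pics/'+save+'.png',f['frame'][:,:,::-1])
    return f
def cloud(f):
    z=f['range_z']; v,u=np.mgrid[:z.shape[0],:z.shape[1]]
    P=np.stack([(u-f['cx'])/f['fx']*z,(v-f['cy'])/f['fy']*z,z],-1)
    W=(P-f['t'])@f['R']; W[z==0]=np.nan; return W
def ray(f,u,v,h):
    d=f['R'].T@np.array([(u-f['cx'])/f['fx'],(v-f['cy'])/f['fy'],1.]); c=-f['R'].T@f['t']
    return c+d*(h-c[2])/d[2]
def proj(f,X):
    p=f['R']@np.array(X,float)+f['t']; return f['fx']*p[0]/p[2]+f['cx'],f['fy']*p[1]/p[2]+f['cy']
E
python3 - <<'E'
from h import *
for n in('top','side'):
    f=grab(n,n+'0'); print(n,-f['R'].T@f['t'],f['R'].round(2).tolist(),f['fx'])
print(arm.state())
E
```

```text
top [ 470.74754811    6.61604862 1667.41282327] [[-0.01, -1.0, -0.02], [-0.99, 0.01, -0.13], [0.13, 0.02, -0.99]] 452.7916585769032
side [  7.63608943 882.37822922 774.97331525] [[-0.81, -0.59, 0.01], [-0.3, 0.4, -0.87], [0.51, -0.7, -0.5]] 402.7536332643372
{'time': 0.1, 'joint_pos': array([-1.25440773e+00,  1.31069960e-01,  1.48917786e+00, -3.57026707e-06,
        1.52301079e+00, -8.54071482e-02]), 'joint_velocities': array([ 0.00051399, -0.00068372, -0.00271493, -0.00048319,  0.00108924,
        0.00010312]), 'joint_torque': array([ 1.15459112e-03, -5.70948958e+01, -5.01944876e+01, -5.32289766e-05,
        8.04552867e-03, -4.31722515e-05]), 'tool_pos': array([ 234.48326683, -551.67494416,  193.55464544]), 'eef_rot': array([-8.27223655e-04,  9.79887446e-01,  1.99549241e-01, -9.77586789e-05]), 'ft_force': array([-0.25734968,  0.09698623, -0.04163039]), 'moment': array([ 0.01775701,  0.02781451, -0.01889524]), 'grip_force': 0.0, 'opening': 1.0013083666833564}
```

View pics/top0.png

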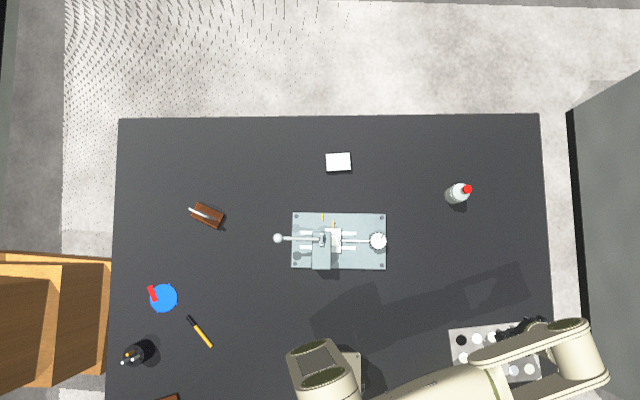

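View pics/side0.png

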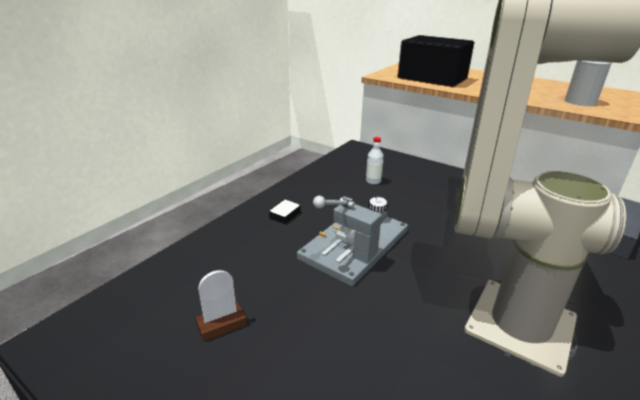

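The top view shows the press with yaw close to 0: wheel at pixel (378,240), ball (278,238), fixed index about (323,216) and carriage blade about (334,224). The plaque is near (207,215), the card case (338,161) and the bottle (458,193). The side view agrees with this.

```bash
cat >> h.py <<'E'
def brass(f):
    h=cv2.cvtColor(f['frame'],cv2.COLOR_RGB2HSV); return cv2.inRange(h,(12,90,90),(35,255,255))
E
python3 - <<'E'
from h import *
f=grab('top'); W=cloud(f)
# bed: z 25..35
roi=np.zeros((400,640),bool); roi[200:285,265:400]=1
zb=(np.abs(W[:,:,2]-30)<8)&roi
c=cv2.morphologyEx(zb.astype(np.uint8),cv2.MORPH_CLOSE,np.ones((15,15)))
n,l,s,_=cv2.connectedComponentsWithStats(c); i=1+s[1:,4].argmax()
pts=np.argwhere(l==i)[:,::-1].astype(np.float32)
r=cv2.minAreaRect(pts); b=cv2.boxPoints(r)
print('bed',r,[ray(f,*p,30)[:2].round(1).tolist() for p in b], ray(f,*r[0],30))
# wheel
wm=(np.abs(W[:,:,2]-98)<8)&roi; wm[:,:355]=0
p=np.argwhere(wm); print('wheel',len(p),ray(f,*p.mean(0)[::-1],98),np.nanmean(W[wm],0),np.nanmin(W[wm],0),np.nanmax(W[wm],0))
bm=(W[:,:,2]>180)&roi; bm[:,290:]=0
p=np.argwhere(bm); print('ball',len(p),np.nanmean(W[bm],0),np.nanmax(W[bm][:,2]),ray(f,*p.mean(0)[::-1],250))
m=brass(f)*roi
n,l,s,ce=cv2.connectedComponentsWithStats(m.astype(np.uint8))
for k in range(1,n): print('brass',s[k],ce[k],np.nanmean(W[l==k],0),ray(f,*ce[k],45))
x=f['frame'][195:285,262:402,::-1]; cv2.imwrite('pics/c1.png',cv2.resize(x,None,fx=5.6,fy=5.6,interpolation=cv2.INTER_CUBIC))
E
```

```text
bed ((338.39105224609375, 239.9478302001953), (94.32113647460938, 55.78883743286133), 1.1457626819610596) [[408.6, 134.2], [608.4, 130.2], [598.5, -211.0], [399.6, -201.8]] [502.98723236 -37.41910867  30.        ]
wheel 223 [ 500.03317005 -171.94707542   98.        ] [ 500.06381205 -172.00866119   97.42530752] [ 472.98731122 -200.01975766   90.30417971] [ 528.10912324 -144.36882886  104.83683534]
ball 109 [507.93247144 150.71544208 255.85040288] 269.88879051687053 [508.08855199 151.37557089 250.        ]
brass [322 213   1   7   7] [322. 216.] [588.78669937  20.63648043  41.9207083 ] [588.57283533  20.6098362   45.        ]
brass [333 221   1   7   7] [333. 224.] [559.11595858 -18.36520336  53.30512317] [559.57381845 -18.49377753  45.        ]
```

View pics/c1.png

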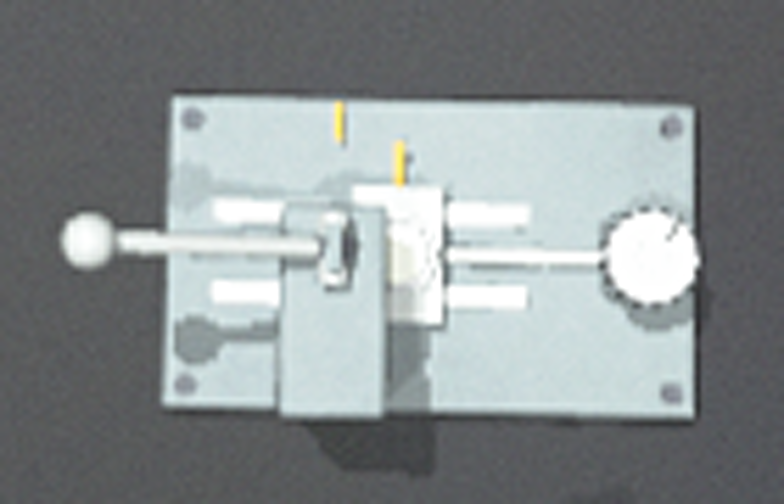

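Request:
{"op": "servo_tool", "data": {
  "targets": [
    [[0.039,-0.0245,0,0],[0.039,-0.0245,0,0],[0.039,-0.0245,0,0],[0.039,-0.0245,0,0],[0.039,-0.0245,0,0],[0.039,-0.0245,0,0],[0.039,-0.0245,0,0],[0.039,-0.0245,0,0],[0.039,-0.0245,0,0],[0.039,-0.0245,0,0]]
  ],
  "jaw": 0.085
}}

```text
time: 1.15
tool_pos: [498.4, -172.4, 194.4]
eef_rot: [0.0, 0.98, 0.2, -0.0]
ft_force: [1.3, -0.6, -0.8]
opening: 0.996
grip_force: 0.0
```

Request:
{"op": "servo_tool", "data": {
  "targets": [
    [[0,0,0,-8.5],[0,0,0,-8.5],[0,0,0,-8.5],[0,0,0,-8.5],[0,0,0,-8.5],[0,0,0,-8.5],[0,0,0,-8.5],[0,0,0,-8.5],[0,0,0,-8.5],[0,0,0,-8.5]]
  ]
}}

```text
time: 2.15
tool_pos: [497.5, -174.1, 194.1]
eef_rot: [-0.0, 0.585, 0.811, -0.0]
ft_force: [0.2, -0.6, 0.4]
opening: 0.996
grip_force: 0.0
```

Request:
{"op": "servo_tool", "data": {
  "targets": [
    [[0,0,0,-8.5],[0,0,0,-8.5],[0,0,0,-8.5],[0,0,0,-8.5],[0,0,0,-8.5],[0,0,0,-8.5],[0,0,0,-8.5],[0,0,0,-8.5],[0,0,0,-8.5],[0,0,0,0]]
  ]
}}

```text
time: 3.15
tool_pos: [497.6, -174.1, 194.2]
eef_rot: [-0.0, -0.041, 0.999, 0.0]
ft_force: [-0.0, 0.3, 0.0]
opening: 0.993
grip_force: 0.0
```

```bash
cat >> h.py <<'E'
def rel(X,yaw_target_deg=None):
    from scipy.spatial.transform import Rotation as Ro
    s=arm.state(); q=s['eef_rot']; R=Ro.from_quat([q[1],q[2],q[3],q[0]]).as_matrix()
    print('tcp',s['tool_pos'].round(1),'x-yaw',np.degrees(np.arctan2(R[1,0],R[0,0])).round(1),'z',R[:,2].round(3),'j6',np.degrees(s['joint_pos'][5]).round(1),'t',s['time'],'F',s['ft_force'].round(1),'rel tool',(R.T@(np.array(X)-s['tool_pos'])).round(1))
E
python3 -c "
from h import *
rel([500,-172,70])"
```

```text
tcp [ 497.6 -174.1  194.2] x-yaw -175.3 z [-0.001  0.    -1.   ] j6 -119.5 t 3.15 F [-0.   0.3  0. ] rel tool [ -2.6   1.9 124.2]
```

Request:
{"op": "servo_tool", "data": {
  "targets": [
    [[-0.0026,0.0019,0.03,0],[0,0,0.03,0],[0,0,0.02,0],[0,0,0.015,0],[0,0,0.015,0],[0,0,0.014,0],[0,0,0,0]]
  ]
}}

```text
time: 3.85
tool_pos: [499.0, -171.5, 68.4]
eef_rot: [-0.001, -0.039, 0.999, 0.001]
ft_force: [0.0, -0.4, -0.7]
opening: 0.998
grip_force: 0.0
```

Request:
{"op": "servo_tool", "data": {
  "targets": [
    [[0,0,0,0],[0,0,0,0],[0,0,0,0],[0,0,0,0],[0,0,0,0],[0,0,0,0],[0,0,0,0],[0,0,0,0]]
  ],
  "jaw": 0.04,
  "force": 40
}}

```text
time: 4.65
tool_pos: [500.2, -172.1, 70.5]
eef_rot: [-0.0, -0.039, 0.999, 0.0]
ft_force: [0.3, -0.4, 0.2]
opening: 0.471
grip_force: 0.0
```

The fingers closed to 40 mm without feeling the wheel, so I need to look.

```bash
python3 - <<'E'
from h import *
f=grab('side'); u,v=map(int,proj(f,[500,-172,90])); print(u,v)
a=f['frame'][v-60:v+60,u-80:u+80,::-1]
cv2.imwrite('pics/s1.png',cv2.resize(a,None,fx=4,fy=4,interpolation=cv2.INTER_CUBIC))
print(arm.state())
E
```

```text
377 202
{'time': 4.7, 'joint_pos': array([-4.28307349e-01,  3.48253677e-02,  1.82135097e+00,  1.51709794e-05,
        1.28546867e+00, -2.07798556e+00]), 'joint_velocities': array([-5.85524624e-04,  1.68645584e-04,  4.27709668e-05,  7.48023687e-04,
        1.74337623e-04, -7.18036829e-05]), 'joint_torque': array([-2.96971348e-04, -4.86600244e+01, -4.68117929e+01, -3.69232657e-04,
        1.16601943e-03,  2.24272703e-04]), 'tool_pos': array([ 500.21438545, -172.09428262,   70.47329256]), 'eef_rot': array([-2.00817202e-05, -3.94285845e-02,  9.99222391e-01,  1.82986847e-05]), 'ft_force': array([ 0.43765662, -0.40351178, -0.73188927]), 'moment': array([ 0.03104465,  0.00295168, -0.00795797]), 'grip_force': 0.0, 'opening': 0.46672636851530536}
```

View pics/s1.png

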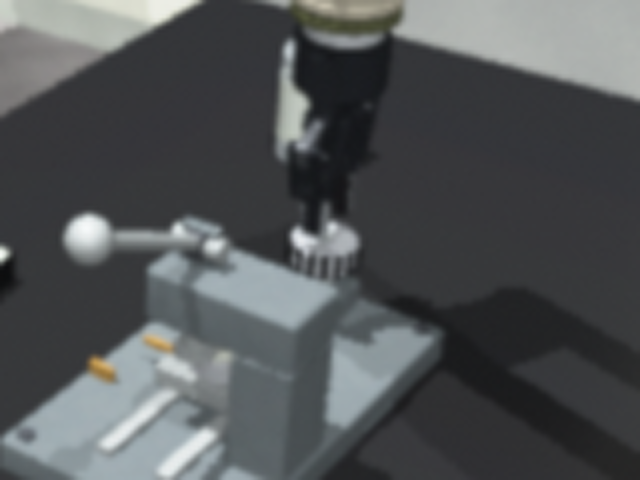

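The side crop shows the fingertips apparently at the wheel's top, around crop (325,235), and not around its rim. I'll check the finger geometry from the depth.

```bash
python3 - <<'E'
from h import *
f=grab('side'); W=cloud(f); I=f['frame'].astype(int)
dark=I.max(-1)<60
for z0 in range(60,200,10):
    m=(np.abs(W[:,:,0]-500)<90)&(np.abs(W[:,:,1]+172)<90)&(W[:,:,2]>=z0)&(W[:,:,2]<z0+10)&dark
    if m.sum(): print(z0,m.sum(),W[m].min(0).round(),W[m].max(0).round(),np.median(W[m],0).round())
for p in ([500,-172,70],[500,-152,70],[500,-192,70],[500,-152,98],[500,-192,98]): print(np.round((np.array(proj(f,p))-[297,142])*4))
g=grab('top',); u,v=map(int,proj(g,[500,-172,98]))
t=g['frame'][v-50:v+50,u-65:u+65,::-1]
V=cloud(g);m=(np.abs(V[:,:,0]-500)<60)&(np.abs(V[:,:,1]+172)<60)
print(np.nanpercentile(V[m][:,2],[1,10,50,90]))
a=f['frame'][162:232,337:417,::-1]
cv2.imwrite('pics/s2.png',np.hstack([cv2.resize(a,(480,420),interpolation=cv2.INTER_CUBIC),cv2.resize(t,(320,420))]))
E
```

```text
70 4 [ 469. -174.   72.] [ 527. -158.   79.] [ 471. -167.   74.]
80 4 [ 469. -175.   80.] [ 520. -149.   87.] [ 470. -165.   82.]
90 1 [ 517. -142.   91.] [ 517. -142.   91.] [ 517. -142.   91.]
100 2 [ 501. -193.  107.] [ 503. -190.  108.] [ 502. -191.  108.]
110 12 [ 492. -196.  110.] [ 505. -137.  120.] [ 499. -191.  114.]
120 24 [ 492. -197.  120.] [ 505. -134.  130.] [ 499. -188.  125.]
130 22 [ 492. -195.  130.] [ 510. -133.  139.] [ 499. -141.  135.]
140 19 [ 488. -201.  140.] [ 504. -136.  150.] [ 498. -192.  144.]
150 38 [ 485. -216.  151.] [ 516. -115.  160.] [ 494. -144.  156.]
160 42 [ 484. -228.  160.] [ 509. -114.  170.] [ 493. -128.  163.]
170 47 [ 482. -233.  170.] [ 509. -110.  180.] [ 491. -144.  175.]
180 54 [ 482. -232.  180.] [ 507. -107.  190.] [ 490. -145.  185.]
190 48 [ 480. -235.  191.] [ 506. -102.  200.] [ 490. -144.  195.]
[321. 261.]
[310. 271.]
[332. 251.]
[312. 242.]
[335. 222.]
[  2.26466838  30.96300106 510.68387185 523.62185052]
```

View pics/s2.png

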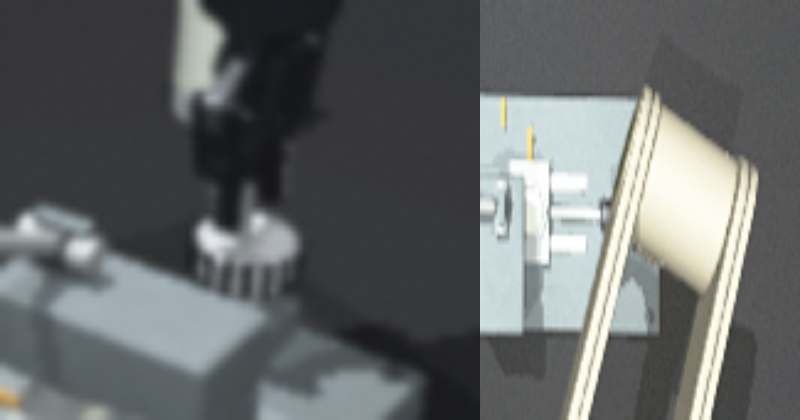

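The fingertips hang at z of about 105, some 30 mm above what the reported TCP suggests. I'll open the jaw, go lower (the open fingers clear the gearbox) and try again.

Request:
{"op": "servo_tool", "data": {
  "targets": [
    [[0,0,0,0],[0,0,0,0],[0,0,0,0],[0,0,0,0],[0,0,0,0],[0,0,0.008,0],[0,0,0.008,0],[0,0,0.006,0],[0,0,0,0]]
  ],
  "jaw": 0.085
}}

```text
time: 5.7
tool_pos: [499.0, -171.6, 46.7]
eef_rot: [-0.001, -0.039, 0.999, 0.001]
ft_force: [0.3, 0.8, -0.2]
opening: 0.993
grip_force: 0.0
```

Request:
{"op": "servo_tool", "data": {
  "targets": [
    [[0,0,0,0],[0,0,0,0],[0,0,0,0],[0,0,0,0],[0,0,0,0],[0,0,0,0]]
  ],
  "jaw": 0.045
}}

```text
time: 6.3
tool_pos: [500.4, -171.1, 49.4]
eef_rot: [0.0, -0.04, 0.999, 0.001]
ft_force: [-2.9, 6.4, 7.2]
opening: 0.647
grip_force: 41.0
```

```bash
python3 - <<'E'
from h import *
f=grab('side'); W=cloud(f); I=f['frame'].astype(int)
dark=I.max(-1)<60
for z0 in range(60,180,10):
    m=(np.abs(W[:,:,0]-500)<90)&(np.abs(W[:,:,1]+172)<90)&(W[:,:,2]>=z0)&(W[:,:,2]<z0+10)&dark
    if m.sum(): print(z0,m.sum(),W[m].min(0).round(),W[m].max(0).round(),np.median(W[m],0).round())
a=f['frame'][162:232,337:417,::-1]
cv2.imwrite('pics/s3.png',cv2.resize(a,(640,560),interpolation=cv2.INTER_CUBIC))
rel([500,-172,70]); print(arm.state()['opening'])
E
```

```text
70 4 [ 470. -176.   74.] [ 526. -154.   77.] [ 470. -164.   76.]
80 5 [ 469. -174.   81.] [ 519. -145.   90.] [ 470. -159.   84.]
90 5 [ 500. -199.   91.] [ 520. -131.  100.] [ 506. -148.   99.]
100 25 [ 491. -202.  100.] [ 511. -127.  110.] [ 499. -196.  104.]
110 23 [ 492. -203.  111.] [ 513. -127.  119.] [ 499. -195.  115.]
120 16 [ 491. -206.  120.] [ 506. -126.  129.] [ 499. -197.  125.]
130 28 [ 485. -223.  131.] [ 507. -108.  140.] [ 494. -197.  137.]
140 44 [ 484. -228.  140.] [ 508. -106.  150.] [ 493. -120.  144.]
150 45 [ 483. -232.  150.] [ 507. -104.  160.] [ 491. -138.  155.]
160 56 [ 482. -232.  160.] [ 507. -103.  170.] [ 492. -144.  166.]
170 48 [ 482. -232.  170.] [ 508. -100.  180.] [ 489. -141.  176.]
tcp [ 500.4 -171.1   49.4] x-yaw -175.5 z [ 0.     0.002 -1.   ] j6 -119.1 t 6.35 F [-3.   5.5  6.8] rel tool [  0.5  -0.8 -20.6]
0.6452872561540723
```

View pics/s3.png

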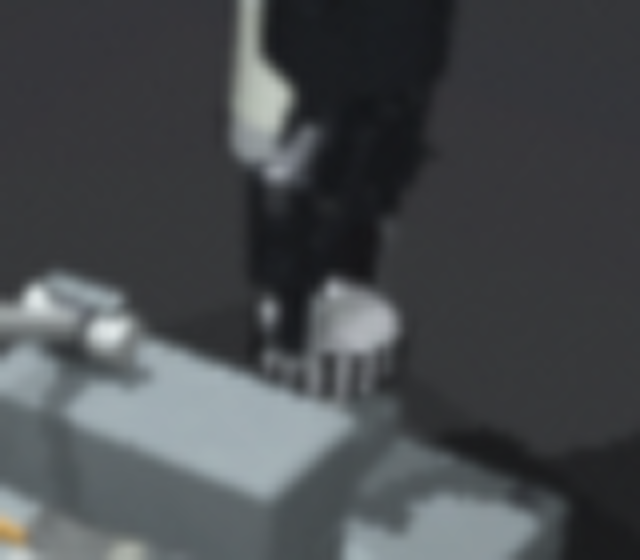

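The wheel is now gripped: opening 0.65, grip 41 N, with a finger on its +y rim. I'll turn it clockwise.

Request:
{"op": "servo_tool", "data": {
  "targets": [
    [[0,0,0,8],[0,0,0,8],[0,0,0,8],[0,0,0,8],[0,0,0,8],[0,0,0,8],[0,0,0,8],[0,0,0,8],[0,0,0,8],[0,0,0,8]]
  ]
}}

```text
time: 7.35
tool_pos: [498.6, -173.7, 49.4]
eef_rot: [-0.0, 0.614, 0.789, -0.002]
ft_force: [-14.2, -6.6, 11.3]
opening: 0.65
grip_force: 41.8
```

```bash
cat >> h.py <<'E'
YAW=-0.0245
def blades():
    f=grab('top'); I=f['frame'].astype(float); out=[]
    w=np.clip(I[:,:,0]-I[:,:,2]-15,0,None); R=np.zeros_like(w); R[208:234,295:350]=1; w*=R
    n,l,s,c=cv2.connectedComponentsWithStats((w>15).astype(np.uint8))
    for k in range(1,n):
        if s[k,4]<4: continue
        m=cv2.dilate((l==k).astype(np.uint8),np.ones((1,3)))*w; v,u=np.mgrid[:400,:640]
        cu,cv=(m*u).sum()/m.sum(),(m*v).sum()/m.sum(); X=ray(f,cu,cv,42 if cv<220 else 50)
        out.append((X.round(1).tolist(),s[k,4],round(float(X[1]*np.cos(YAW)-X[0]*np.sin(YAW)),2)))
        print(round(cu,2),round(cv,2),out[-1])
    if len(out)==2: print('cup must move +y by',out[0][2]-out[1][2])
E
python3 -c "
from h import *
rel([500,-172,50]);blades()"
```

```text
tcp [ 498.6 -173.7   49.4] x-yaw 104.2 z [-0.003 -0.002 -1.   ] j6 -38.7 t 7.35 F [-14.2  -6.6  11.3] rel tool [ 1.3  1.7 -0.6]
322.07 216.07 ([588.5, 20.4, 42.0], np.int32(8), 34.81)
329.02 223.84 ([560.0, -4.2, 50.0], np.int32(16), 9.49)
cup must move +y by 25.32
```

Request:
{"op": "servo_tool", "data": {
  "targets": [
    [[0,0,0,8],[0,0,0,8],[0,0,0,8],[0,0,0,8],[0,0,0,8],[0,0,0,8],[0,0,0,8],[0,0,0,8],[0,0,0,0]]
  ]
}}

```text
time: 8.3
tool_pos: [496.1, -172.9, 49.2]
eef_rot: [-0.001, 0.939, 0.344, -0.004]
ft_force: [-27.4, -0.5, 23.0]
opening: 0.653
grip_force: 42.9
```

Request:
{"op": "servo_tool", "data": {
  "targets": [
    [[0,0,0,8],[0,0,0,8],[0,0,0,8],[0,0,0,8],[0,0,0,8],[0,0,0,8],[0,0,0,8],[0,0,0,8],[0,0,0,0],[0,0,0,0]]
  ]
}}

```text
time: 9.3
tool_pos: [495.6, -170.3, 49.2]
eef_rot: [-0.001, 0.979, -0.203, -0.005]
ft_force: [-29.0, 10.8, 28.0]
opening: 0.65
grip_force: 43.2
```

```bash
python3 -c "
from h import *
rel([500,-172,50]);blades();f=grab('top')
a=f['frame'][205:245,295:345,::-1];cv2.imwrite('pics/b1.png',cv2.resize(a,(700,560),interpolation=cv2.INTER_CUBIC))"
```

```text
tcp [ 495.6 -170.3   49.2] x-yaw -23.5 z [-0.01   0.003 -1.   ] j6 89.0 t 9.3 F [-29.   10.8  28. ] rel tool [ 4.7 -0.2 -0.8]
322.44 220.93 ([570.6, 19.1, 50.0], np.int32(25), 33.11)
```

View pics/b1.png

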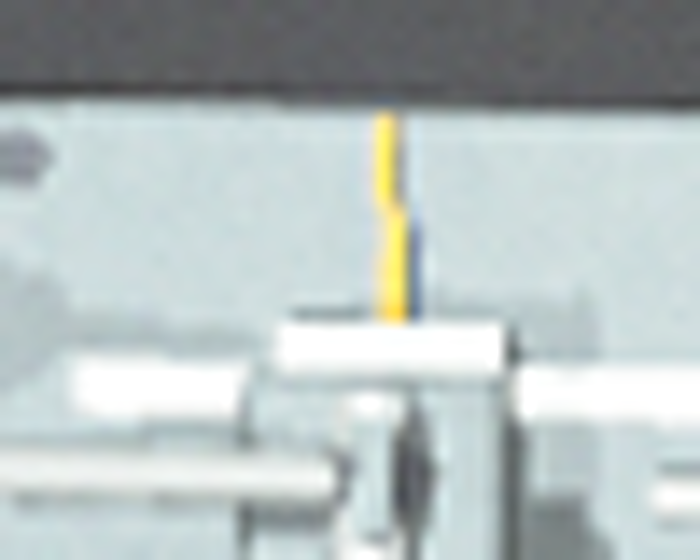

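Fixed blade at crop x≈387, carriage blade at ≈395: about 2.5–3 mm still to go. I'll turn 16° more while easing the side load.

Request:
{"op": "servo_tool", "data": {
  "targets": [
    [[-0.002,0.001,-0.001,8],[-0.001,0,0,8],[0,0,0,0],[0,0,0,0]]
  ]
}}

```text
time: 9.8
tool_pos: [495.9, -169.8, 49.5]
eef_rot: [-0.001, 0.941, -0.338, -0.002]
ft_force: [-5.9, 9.2, 6.7]
opening: 0.646
grip_force: 42.9
```

```bash
cat >> h.py <<'E'
def rows():
    f=grab('top'); I=f['frame'].astype(float)
    w=np.clip(I[:,:,0]-I[:,:,2]-15,0,None); w[:,:312]=0; w[:,332:]=0; u=np.arange(640)
    for v in range(212,230):
        if w[v].sum()>20:
            c=(w[v]*u).sum()/w[v].sum(); X=ray(f,c,v,42 if v<219.5 else 50); print(v,round(c,2),round(w[v].sum()),X[:2].round(1),round(X[1]*np.cos(YAW)-X[0]*np.sin(YAW),2))
E
python3 -c "
from h import *
rel([500,-172,50]);rows()"
```

```text
tcp [ 495.9 -169.8   49.5] x-yaw -39.5 z [-0.003  0.003 -1.   ] j6 104.9 t 9.8 F [-5.9  9.2  6.7] rel tool [ 4.5 -0.9 -0.5]
213 322.09 91 [599.6  20.2] 34.91
214 322.17 145 [596.  20.] 34.55
215 322.06 152 [592.4  20.4] 34.9
216 322.02 148 [588.8  20.6] 34.98
217 322.01 145 [585.2  20.6] 34.95
218 322.03 145 [581.6  20.6] 34.84
219 322.03 125 [578.   20.6] 34.77
220 322.03 132 [573.9  20.6] 34.64
221 321.91 179 [570.3  21.1] 35.03
222 321.83 196 [566.8  21.4] 35.23
223 321.84 194 [563.2  21.4] 35.14
224 321.85 192 [559.6  21.4] 35.06
225 321.86 189 [556.1  21.4] 34.97
226 321.83 205 [552.5  21.5] 35.0
227 321.84 221 [549.   21.5] 34.93
```

Aligned: fixed blade mean y is 34.85, carriage blade 35.05. Next I release the wheel, rise and turn for the lever.

Request:
{"op": "servo_tool", "data": {
  "targets": [
    [[0,0,0,0],[0,0,0,0],[0,0,0,0],[0,0,0,0],[0,0,-0.01,0],[0,0,-0.03,0],[0,0,-0.045,0],[0,0,-0.045,0],[0,0,-0.045,0],[0,0,-0.045,0]]
  ],
  "jaw": 0.085
}}

```text
time: 10.85
tool_pos: [496.9, -171.7, 272.4]
eef_rot: [0.0, 0.941, -0.338, 0.001]
ft_force: [0.9, -0.8, -0.4]
opening: 0.996
grip_force: 0.0
```

Request:
{"op": "servo_tool", "data": {
  "targets": [
    [[0,0,-0.02,-8],[0,0,-0.02,-8],[0,0,0,-8],[0,0,0,-8],[0,0,0,-8],[0,0,0,-8],[0,0,0,-8],[0,0,0,-8],[0,0,0,-8],[0,0,0,-8]]
  ]
}}

```text
time: 11.85
tool_pos: [497.1, -171.8, 310.4]
eef_rot: [0.0, 0.937, 0.349, 0.0]
ft_force: [-0.2, 0.2, -0.3]
opening: 0.997
grip_force: 0.0
```

Request:
{"op": "servo_tool", "data": {
  "targets": [
    [[0,0,0,-8],[0,0,0,-8],[0,0,0,-8],[0,0,0,-8],[0,0,0,-8],[0,0,0,-8],[0,0,0,0]]
  ]
}}

```text
time: 12.55
tool_pos: [497.1, -171.8, 310.4]
eef_rot: [0.0, 0.715, 0.699, 0.0]
ft_force: [-0.0, -0.1, -0.0]
opening: 0.996
grip_force: 0.0
```

```bash
python3 -c "
from h import *
rel([508,151.5,300]);rows()"
```

```text
tcp [ 497.1 -171.8  310.4] x-yaw 88.6 z [ 0.001 -0.    -1.   ] j6 -23.3 t 12.55 F [-0.  -0.1 -0. ] rel tool [323.4   3.2  10.3]
213 322.08 91 [599.6  20.3] 34.95
214 322.17 144 [596.  20.] 34.57
215 322.06 158 [592.4  20.4] 34.91
216 322.01 148 [588.8  20.6] 35.0
217 322.01 153 [585.2  20.6] 34.97
218 322.02 148 [581.6  20.6] 34.87
219 322.02 126 [578.   20.6] 34.8
220 322.01 127 [573.9  20.7] 34.72
221 321.89 174 [570.3  21.1] 35.08
222 321.86 202 [566.8  21.2] 35.13
223 321.83 193 [563.2  21.4] 35.18
224 321.85 195 [559.6  21.4] 35.07
225 321.85 187 [556.1  21.4] 34.99
226 321.84 204 [552.5  21.5] 34.98
227 321.81 221 [549.   21.6] 35.03
```

Request:
{"op": "servo_tool", "data": {
  "targets": [
    [[0.04,0,0,0],[0.04,0,0,0],[0.04,0,0,0],[0.04,0,0,0],[0.04,0,0,0],[0.04,0,0,0],[0.04,0,0,0],[0.04,0.003,0,0],[0,0,0,0],[0,0,0,0]]
  ]
}}

```text
time: 13.6
tool_pos: [508.2, 148.9, 309.6]
eef_rot: [0.0, 0.717, 0.698, -0.0]
ft_force: [-0.0, -0.8, 0.2]
opening: 0.997
grip_force: 0.0
```

```bash
python3 - <<'E'
from h import *
f=grab('side',); W=cloud(f)
from scipy.optimize import least_squares
m=(np.abs(W[:,:,0]-508)<22)&(np.abs(W[:,:,1]-156)<24)&(W[:,:,2]>228)&(W[:,:,2]<272)
P=W[m]; r=least_squares(lambda c:np.linalg.norm(P-c,axis=1)-16,[508,156,250],loss='soft_l1'); print('ball',len(P),r.x,np.abs(r.fun).mean())
I=f['frame'].astype(int)
for z0 in range(280,420,8):
    m=(np.abs(W[:,:,0]-508)<70)&(np.abs(W[:,:,1]-152)<50)&(W[:,:,2]>=z0)&(W[:,:,2]<z0+8)
    if m.sum(): print(z0,m.sum(),W[m].min(0).round(),W[m].max(0).round())
rel([r.x[0],r.x[1],200])
u,v=map(int,proj(f,[508,152,300]))
cv2.imwrite('pics/l1.png',cv2.resize(f['frame'][v-60:v+60,u-60:u+60,::-1],(600,600),interpolation=cv2.INTER_CUBIC)); print(u,v)
for z in(250,310,330): print(z,(np.array(proj(f,[508,152,z]))-[u-60,v-60])*5)
E
```

```text
ball 134 [508.06313438 159.26881443 248.28273001] 1.8417290831213158
352 9 [460. 142. 357.] [557. 160. 360.]
360 41 [454. 138. 360.] [564. 165. 368.]
368 54 [453. 141. 368.] [565. 164. 376.]
376 51 [453. 136. 376.] [564. 164. 384.]
384 58 [452. 137. 384.] [563. 164. 392.]
392 49 [451. 138. 392.] [566. 165. 400.]
400 69 [438. 142. 400.] [577. 165. 408.]
408 113 [438. 137. 408.] [578. 169. 416.]
416 138 [438. 134. 416.] [577. 170. 424.]
tcp [508.4 148.  309.7] x-yaw 88.4 z [ 0. -0. -1.] j6 12.3 t 13.65 F [ 0.1  0.2 -0.7] rel tool [ 11.3  -0.6 109.7]
320 182
250 [302.4373491  390.08255965]
310 [304.25993054 286.0660667 ]
330 [304.89193269 249.99709025]
```

View pics/l1.png

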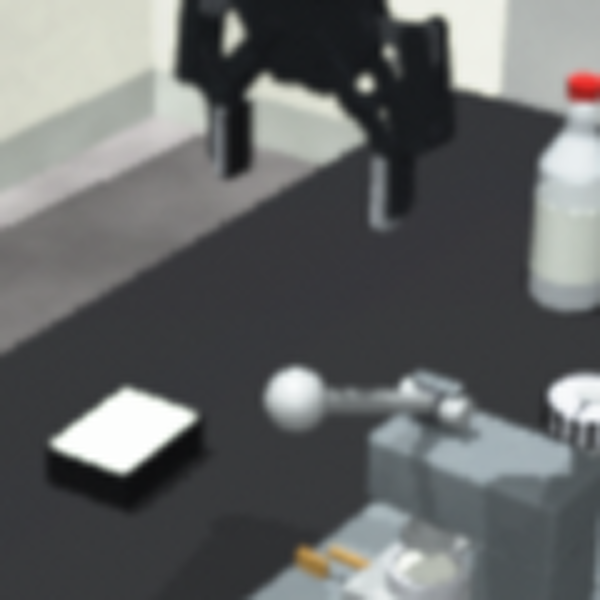

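The card case, bottle and ball are all well clear. The open fingertips sit at z≈357 against a reported TCP of 310, so the tips are about 47 mm above it when open and about 37 mm above when nearly shut. I'll descend so that the pads straddle the ball.

Request:
{"op": "servo_tool", "data": {
  "targets": [
    [[0.0095,0,0.02,0],[0,0,0.025,0],[0,0,0.025,0],[0,0,0.02,0],[0,0,0.015,0],[0,0,0.011,0],[0,0,0,0],[0,0,0,0]]
  ]
}}

```text
time: 14.45
tool_pos: [509.1, 157.4, 194.3]
eef_rot: [0.0, 0.716, 0.698, 0.0]
ft_force: [-0.1, -0.3, 1.8]
opening: 0.995
grip_force: 0.0
```

Request:
{"op": "servo_tool", "data": {
  "targets": [
    [[0,0,0,0],[0,0,0,0],[0,0,0,0],[0,0,0,0],[0,0,0,0],[0,0,0,0],[0,0,0,0],[0,0,0,0],[0,0,0,0],[0,0,0,0]]
  ],
  "jaw": 0.02,
  "force": 40
}}

```text
time: 15.45
tool_pos: [506.7, 158.4, 193.4]
eef_rot: [-0.002, 0.716, 0.698, -0.001]
ft_force: [-10.9, 3.1, 4.8]
opening: 0.348
grip_force: 39.1
```

```bash
cat >> h.py <<'E'
def ball(z0,y0):
    from scipy.optimize import least_squares
    f=grab('side'); W=cloud(f); I=f['frame'].astype(int)
    m=(np.abs(W[:,:,0]-508)<22)&(np.abs(W[:,:,1]-y0)<24)&(np.abs(W[:,:,2]-z0)<24)&(I.min(-1)>70)
    P=W[m]; r=least_squares(lambda c:np.linalg.norm(P-c,axis=1)-16,[508,y0,z0],loss='soft_l1'); print('ball',len(P),r.x.round(1),np.abs(r.fun).mean()); return f
E
python3 - <<'E'
from h import *
f=ball(250,157); rel([508,172,128]); s=arm.state(); print(s['opening'],s['grip_force'])
cv2.imwrite('pics/l2.png',cv2.resize(f['frame'][122:242,260:380,::-1],(600,600),interpolation=cv2.INTER_CUBIC))
E
```

```text
ball 163 [507.5 161.6 247.2] 3.6747802456859335
tcp [506.7 158.4 193.4] x-yaw 88.6 z [-0.004  0.001 -1.   ] j6 13.2 t 15.5 F [-9.8  1.9  4.2] rel tool [13.6  1.3 65.4]
0.3501394214997306 39.12806153297424
```

View pics/l2.png

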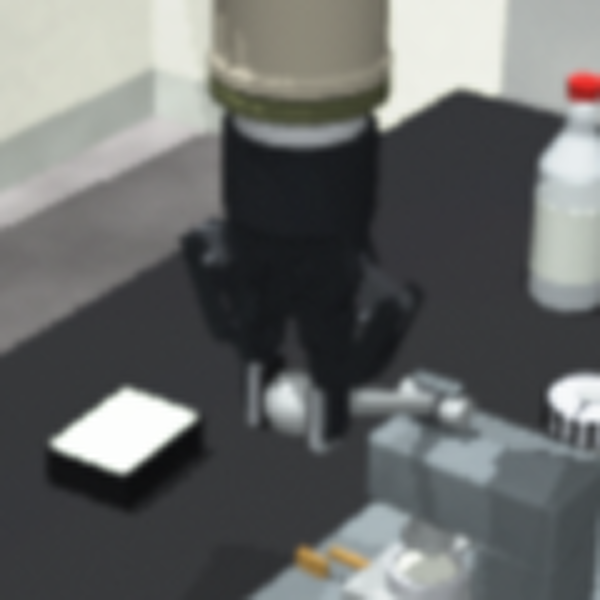

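The ball is pinched (opening 0.35, grip 39 N) with the lever still up. I'll lower it along its arc.

Request:
{"op": "servo_tool", "data": {
  "targets": [
    [[0.0028,0,0.0062,0],[0.0025,0,0.0063,0],[0.0022,0,0.0064,0],[0.002,0,0.0065,0],[0.0016,0,0.0065,0],[0.0014,0,0.0066,0],[0.001,0,0.0066,0],[0.0008,0,0.0067,0],[0,0,0,0],[0,0,0,0]]
  ]
}}

```text
time: 16.5
tool_pos: [507.1, 172.5, 141.7]
eef_rot: [-0.001, 0.716, 0.698, -0.001]
ft_force: [-10.1, 0.6, 6.3]
opening: 0.348
grip_force: 40.9
```

```bash
python3 - <<'E'
from h import *
f=ball(198,172); rel([508,172.5,128.4]); s=arm.state(); print(s['opening'],s['grip_force'])
E
```

```text
ball 156 [508.  175.7 197.3] 3.739725577146802
tcp [507.1 172.5 141.8] x-yaw 88.6 z [-0.004  0.    -1.   ] j6 14.7 t 16.55 F [-11.7   1.5   6.4] rel tool [-0.   1.  13.4]
0.3475811822247445 40.88487446308136
```

Request:
{"op": "servo_tool", "data": {
  "targets": [
    [[0.0005,0,0.0067,0],[0.0002,0,0.0067,0],[0,0,0,0],[0,0,0,0],[0,0,0,0],[0,0,0,0],[0,0,0,0]]
  ]
}}

```text
time: 17.25
tool_pos: [507.1, 173.2, 128.5]
eef_rot: [-0.001, 0.716, 0.698, -0.001]
ft_force: [-11.3, 2.2, 7.7]
opening: 0.351
grip_force: 41.4
```

```bash
python3 - <<'E'
from h import *
f=ball(185,173); rel([508,173,128]); s=arm.state(); print(s['opening'],s['grip_force']); rows()
cv2.imwrite('pics/l3.png',cv2.resize(f['frame'][142:242,280:400,::-1],(720,600),interpolation=cv2.INTER_CUBIC))
E
```

```text
ball 149 [507.2 176.4 184.2] 3.6795934047725956
tcp [507.1 173.2 128.5] x-yaw 88.6 z [-0.004  0.    -1.   ] j6 14.7 t 17.3 F [-11.1   1.7   6.9] rel tool [-0.2  0.9  0.5]
0.35145149571691314 41.42269670963287
213 322.06 89 [599.6  20.3] 35.02
214 322.11 159 [596.   20.2] 34.76
215 322.02 168 [592.4  20.5] 35.02
216 321.98 163 [588.8  20.7] 35.14
217 321.94 161 [585.2  20.9] 35.2
218 321.95 166 [581.6  20.9] 35.13
219 322.03 138 [578.   20.6] 34.78
220 322.01 143 [573.9  20.6] 34.69
221 321.84 185 [570.3  21.3] 35.27
222 321.8 201 [566.8  21.5] 35.36
223 321.77 205 [563.2  21.6] 35.39
224 321.81 199 [559.6  21.5] 35.2
225 321.82 200 [556.1  21.5] 35.08
226 321.79 203 [552.5  21.6] 35.16
227 321.84 222 [549.   21.5] 34.93
```

View pics/l3.png

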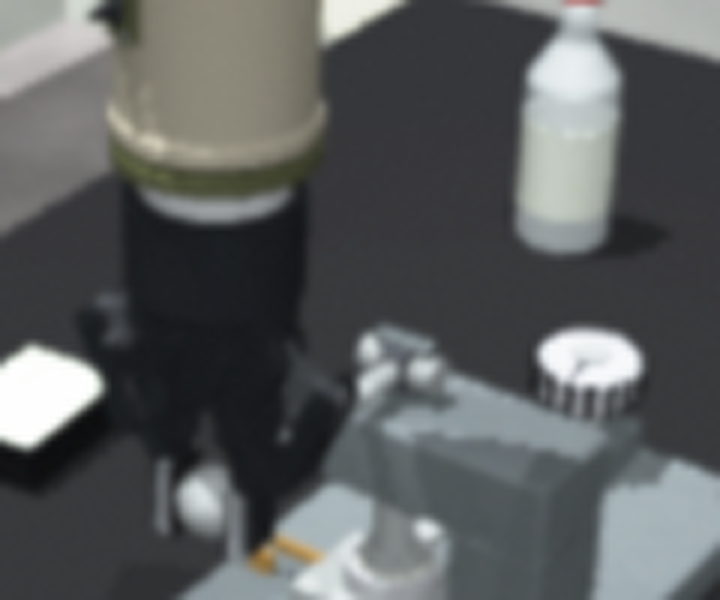

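The ball is held between the pads at the hinge's height (TCP lowered 64.9 mm, F_z about 7 N), the ram rests on the cup, and the blades are in line. I'm handing in.

```bash
python3 -c "
from h import *
print(arm.job_done())"
```

```text
the job is handed in; nothing more can be done
None
```

I handed the job in at about 17 s with the cup centred under the ram (blades in line to about 0.3 mm), the lever held about level in the fingers at about 40 N grip, and the bottle, plaque and card case untouched; the hand-in returned no verdict.

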